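# Load an enclosure into the test bay through its swing gate

### The job

Pick up the small grey enclosure and stand it, right way up and lengthways, at the mouth of the test bay's channel, then push it along the channel floor through the orange swing gate and on under the blue cover until it meets the stiff brass contact block hidden there and has pushed the block back by about 6 mm. Feel for the block, whose place changes, and push gently: it must not be driven to the end of its travel. Take the gripper away so that both gate leaves swing shut behind the enclosure, and leave the solder spool and the relay board where they are.

Things in the scene. Friction and masses are not known exactly. Their poses are not given: they have to be found in the camera images.
- enclosure: Small closed grey plastic enclosure, a plain solid block 84 mm long (its y axis), 50 mm wide (x) and 34 mm high, about 0.12 kg (varies). Origin at the centre of its underside, z up. It starts lying flat on the bench; either end may go first.
- test_bay: Fixed test bay with a straight open-topped channel. Origin at the channel mouth, on its centre line, on the bench top; x along the push direction, y left, z up. Floor plate 84 mm wide, top at z = 6 mm, from x = -130 to 240 mm, a bare apron before the mouth save for two guides that flare from 56 mm to about 90 mm apart at x = -28 mm. Channel 56 mm wide inside, 78 outside, wall tops z = 36 mm.
- gate_mid (a point): Point on the channel floor (z = 6 mm) under the middle of the shut gate, 45 mm in from the mouth. Behind it the walls have side pockets for the open leaves up to x = 90 mm. The leaves can shut only once the enclosure's rear end is beyond about x = 78 mm of the bay.
- cover_edge (a point): Middle of the front edge of the blue cover's top, x = 153 mm, z = 52 mm of the bay. The cover roofs the channel from here to x = 241 mm, underside at z = 44 mm; before it the channel is open above. The contact block stands under it; its front face, before it is pushed, lies between x = 166 and 196 mm of the bay, differently each time, and is not measured
- gate_left (a joint): Left orange gate leaf, reaching 31 mm from its upright hinge pin (x = 45, y = +32 mm of the bay), 28 mm high, 3 mm thick. Angle in rad: 0 shut across the channel, up to 1.5 open, swung towards the bay's +x into the side pocket. A light spring shuts it (0.2 N at the tip when shut, 0.6 N open; the nose, pushing near the pins, meets some 3 to 10 N in all); it does not open towards the mouth
- gate_right (a joint): Right orange gate leaf, the mirror image of the left one (pin at y = -32 mm): 0 shut, up to 1.5 rad open towards the bay's +x, with the same spring.
- contact_block (a joint): Travel in m of the brass contact block (face 40 mm wide, 24 mm high) along the bay's +x: 0 as it starts, 0.014 at its end stop. It gives way at about 6 N, slides against that steady friction and stays where it is pushed (no spring). About 0.006 is right, 0.003 to 0.009 is good; beyond 0.011 it is overdriven. Hidden under the cover
- solder_spool: Bystander: blue-flanged spool of solder, 62 mm across, 50 mm high, standing loose at the right. Origin at the centre of its underside. Leave it alone.
- relay: Bystander: small relay board with three blue relays, 46 x 70 x 20 mm, lying loose to the left of the bay. Origin at the centre of its underside. Leave it alone.
Not all that is in view belongs to the job. Leave any green look-alike of the enclosure alone.

How it is judged:
By the outcome, as a careful person would: the job done as asked, in the order asked, and still so for the second after the job is handed in, with the robot touching nothing.
It also fails if it takes over 64 s, if anything falls off the work surface, if the arm or the gripper's body presses on something with over 40 N, if the wrist force passes 120 N, or if a joint passes its speed limit or range.

### The arm

A 7-joint arm with a two-finger parallel gripper is mounted at the origin on a cart in front of the work surface, level with it; the furniture and walls round the work are solid. World frame = base frame: x ahead of the robot, y to its left, z up, the work surface at z = 0. Lengths are in m, angles in rad, forces in N, time in s.
With the tool pointing down it reaches from about 0.425 to 1.025 m from the base axis. Payload 3.6 kg.
Tool frame: the origin (TCP) lies between the finger pads; the fingertips stand 25 mm ahead of it and the grasp point (between the pads) lies 6 mm ahead of it (manip.finger_overhang is the distance from the TCP to the fingertips, in m); z points along the fingers, y is the line along which they close (so a half turn about z gives the same grasp; the last joint's range is limited). The gripper opens to 85 mm and grips with 20 to 120 N. Pads are 22 mm wide; open, the fingers measure 114 mm over their backs; the gripper's body (76 mm by 85 mm) begins 54 mm behind the grasp point. The pads swing forward as they close: fully open they stand 13 mm farther back than shut.
Start: joints at [1.208, 0.591, 0.048, 1.609, -0.033, 0.943, -0.034], TCP at [0.193, -0.699, 0.256] pointing down, gripper open.
Joint ranges: [-2.69, 2.69], [-0.47, 2.24], [-1.27, 1.36], [0.19, 2.51], [-1.53, 4.68], [0.08, 2.07], [-3.09, 3.09]. Speed limits (rad/s): [2.57, 2.57, 3.14, 3.14, 3.14, 3.14, 3.14].

### API

Orientations are given as [roll, pitch, yaw] about the fixed x, y, z axes, in that order (R = Rz(yaw) Ry(pitch) Rx(roll)).
In Python, from workcell import manip, imaging gives the robot as it stands.
- The arm moves only by the tool arm_command, never from a script. Its argument "targets" is a list of rows, each an object with "turn": the turn, a rotation vector about the world's x, y, z in degrees, a list of three; "translation": the shift along the world's x, y, z in m, a list of three; "gripper": the finger opening in m, from 0 to 0.0854. In form: [{"turn": [rx, ry, rz], "translation": [x, y, z], "gripper": gripper}, ...]. A call has 1 to 12 rows; each row shifts and turns the commanded pose from where the row before left it; what a row does not reach is not made up. A row lasts 1/10 s, in which the tool goes at most 50 mm and 8.59 degrees, less where a joint would pass 70% of its speed; a pose out of reach is approached as far as the arm can. A call with a gripper value outside its range is refused whole. The fingers move at their own pace and stop on an object; "squeeze" is the grip in N (left out, the last holds). Time passes only in rows, so rows that do not move let the fingers close. It gives the time, the measured TCP pose, the force, the opening and the grip force at its end, in the units of the state.
- manip.state(): the state, without advancing time (a new reading comes with each control period).
- imaging.read_camera(name): name is "scene" or "side" or "wrist"; returns a dict with "pixels" (384x512x3 uint8, blue, green, red), "camera_matrix" (3x3 intrinsics, pixels), "dist" ([k1, k2, p1, p2, k3] as OpenCV has them; the pictures are not rectified), "extrinsics" (4x4, takes a point from camera to world coordinates); the wrist camera has in their place "T_tool_cam" (4x4, takes a point from camera to tool coordinates, whose origin is the TCP and whose axes are the flange's). Camera axes: x right, y down, z forward; pixel columns grow to the right and rows downward; lengths in m; the calibration is good to about 2 mm. A picture is of the moment at which its call begins: read the wrist's pose just before it. There is no depth.
- manip.finish_job(): hands the job in; it is judged then, once.
The state is a dict: "time_s": time; "qpos": joint angles; "qd": joint speeds; "joint_torque": joint torques, N m; "ee_pos": TCP position; "ee_rot": TCP orientation; "wrist_force": force on the tool from outside, world axes, zero at the start; "wrist_torque": the same for the moment, N m; "grip_width": finger opening in m; "grip_force": force on a finger pad.
Only numpy, scipy, OpenCV 4.12 (cv2) and the standard library are available. Lean on these libraries where they do the work, as an engineer would, in place of code of your own. Each camera call takes 0.05 s, during which the arm holds its last target. There are 200 camera calls.

## Working session

There is one attempt and no reset: what is moved stays moved. The work goes in short steps, Python scripts to look and compute and a tool call to move; the robot and the scene stay as the last step left them, time stands still between calls to the robot, and variables do not carry over. Pictures are saved under pics/ and viewed, at most 10 in all, crops included, and the job is handed in when it is done.

Besides the shell and the picture viewer there is one more tool, called after "Request:" as name(argument=value, ...) on one line, values as JSON. arm_command: Moves the arm, as the interface text tells. Its arguments: {"type":"object","properties":{"targets":{"type":"array","items":{"type":"object","properties":{"turn":{"type":"array","items":{"type":"number"}},"translation":{"type":"array","items":{"type":"number"}},"gripper":{"type":"number"}}}},"squeeze":{"type":"number"}},"required":["targets"]}

```bash
ls; mkdir -p pics
python3 - <<'E'
from workcell import manip, imaging
import cv2,json
import numpy as np
s=manip.state();print({k:np.round(v,3).tolist() for k,v in s.items()})
ims=[]
for n in ["scene","side"]:
    c=imaging.read_camera(n);cv2.imwrite(f'pics/{n}0.png',c['pixels']);print(n,np.round(c['camera_matrix'],1).tolist(),c['dist'],np.round(c['extrinsics'],3).tolist())
    np.savez(n+'.npz',K=c['camera_matrix'],d=np.array(c['dist']),T=c['extrinsics'])
c=imaging.read_camera('wrist');print(np.round(c['T_tool_cam'],4).tolist(),c['camera_matrix'])
E
```

```text
pics
{'time_s': 0.0, 'qpos': [1.208, 0.592, 0.048, 1.61, -0.033, 0.943, -0.034], 'qd': [-0.002, 0.0, -0.002, -0.0, -0.001, 0.0, -0.0], 'joint_torque': [-0.0, -54.869, 1.547, -19.813, 0.009, 0.009, -0.0], 'ee_pos': [0.193, -0.698, 0.255], 'ee_rot': [-3.139, 0.0, 0.27], 'wrist_force': [-0.333, -0.3, 0.05], 'wrist_torque': [0.027, -0.052, -0.007], 'grip_force': 0.0, 'grip_width': 0.086}
scene [[415.9, 0.0, 255.1], [0.0, 415.9, 189.2], [0.0, 0.0, 1.0]] [-0.1088445  0.         0.         0.         0.       ] [[-0.507, -0.47, 0.722, -0.306], [-0.862, 0.262, -0.435, 0.324], [0.015, -0.843, -0.538, 0.73], [0.0, 0.0, 0.0, 1.0]]
side [[388.6, 0.0, 251.7], [0.0, 388.6, 195.3], [0.0, 0.0, 1.0]] [0.01526182 0.         0.         0.         0.        ] [[0.969, -0.11, 0.222, 0.352], [-0.247, -0.461, 0.852, -1.202], [0.008, -0.881, -0.474, 0.602], [0.0, 0.0, 0.0, 1.0]]
[[-0.0, -0.9612, -0.2759, 0.0699], [1.0, -0.0002, 0.0005, -0.0], [-0.0005, -0.2759, 0.9612, -0.1172], [0.0, 0.0, 0.0, 1.0]] [[300.00545762   0.         254.01948868]
 [  0.         300.00545762 193.32316644]
 [  0.           0.           1.        ]]
```

View pics/scene0.png

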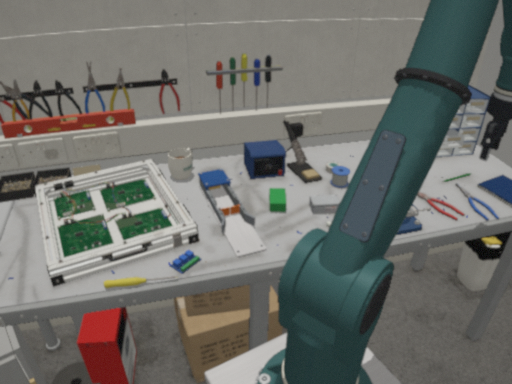

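View pics/side0.png

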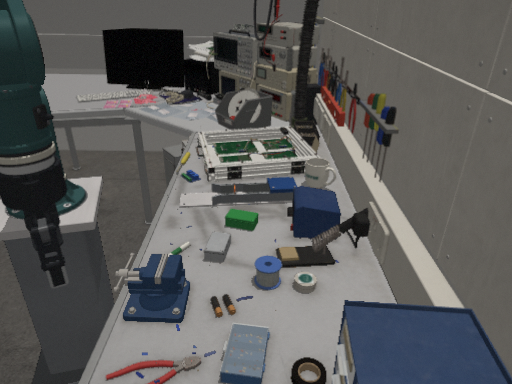

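Candidates: grey block at side (218,246) / scene (325,204); green look-alike at side (240,219) / scene (278,200); also a blue-grey box at side (246,350). I choose the grey one and check it in close crops.

Run:
```python
import cv2
a=cv2.imread('pics/scene0.png')[160:285,165:350];b=cv2.imread('pics/side0.png')[165:295,165:325]
cv2.imwrite('pics/c1.png',cv2.resize(a,None,fx=4,fy=4,interpolation=cv2.INTER_CUBIC))
cv2.imwrite('pics/c2.png',cv2.resize(b,None,fx=4.5,fy=4.5,interpolation=cv2.INTER_CUBIC))
```

```text
(no output)
```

View pics/c1.png

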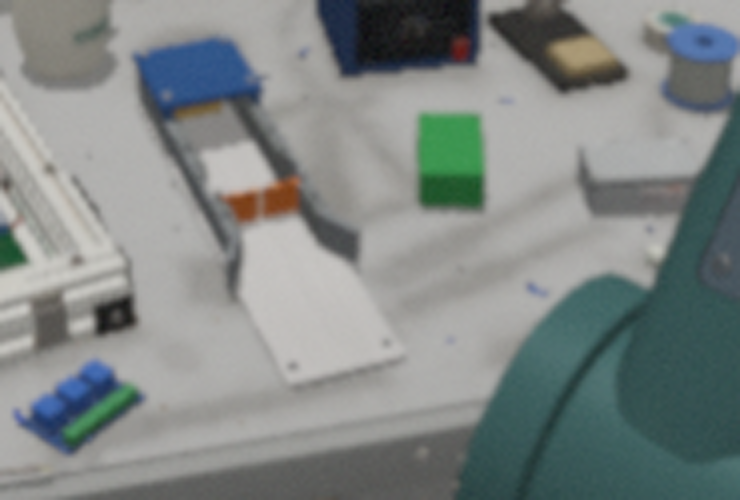

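View pics/c2.png

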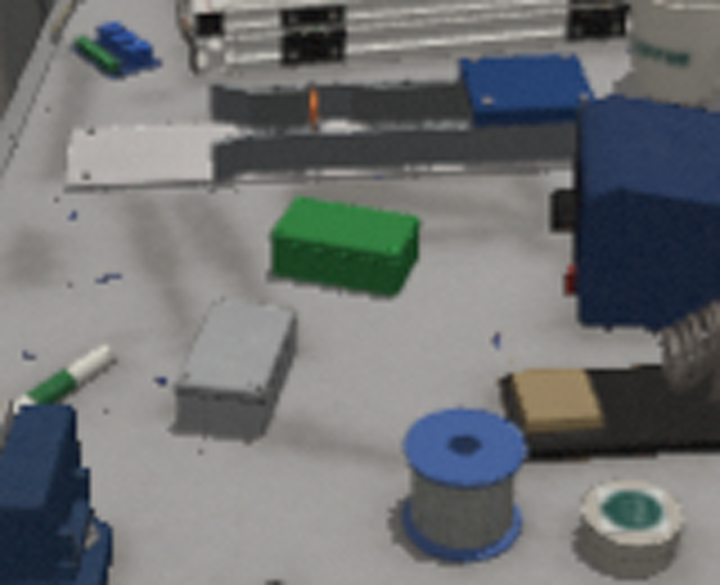

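The crops confirm the grey block (side crop top corners (212,302),(297,310),(263,395),(180,385)); the bay's apron, gate and cover corners are readable in both views.

```bash
cat > h.py <<'E'
import numpy as np, cv2
def ray(K,d,T,uv,z):
    p=cv2.undistortPoints(np.array(uv,float).reshape(-1,1,2),K,d).reshape(-1,2)
    r=np.c_[p,np.ones(len(p))]@T[:3,:3].T; o=T[:3,3]
    return o+r*((z-o[2])/r[:,2])[:,None]
def cam(n): f=np.load(n+'.npz'); return f['K'],f['d'],f['T']
E
python3 - <<'E'
from h import *
np.set_printoptions(precision=4,suppress=True)
S=lambda c,z: ray(*cam('scene'),np.array(c)/4+[165-.4,160-.4],z)
D=lambda c,z: ray(*cam('side'),np.array(c)/4.5+[165-.4,165-.4],z)
def e(n,p): print(n,p[:,:2].tolist() if 0 else np.round(p[:,:2],3).tolist())
q=D([(212,302),(297,310),(263,395),(180,385)],.034);e('enc',q);print(q.mean(0),np.linalg.norm(np.roll(q,-1,0)-q,axis=1))
v=(q[0]-q[3]+q[1]-q[2]);print('yaw',np.degrees(np.arctan2(v[1],v[0])))
e('apron S',S([(293,385),(403,355)],.006));e('cover S',S([(157,112),(260,92),(232,40),(137,52)],.052))
e('apron D',D([(80,128),(67,186)],.006));e('cover D',D([(460,62),(475,122),(592,98),(580,57)],.052))
e('walltop mouth D',D([(212,88),(214,140)],.036));e('walls S',S([(238,238),(358,232)],.036)); e('gate bottom S',S([(262,215)],.006));e('gate topS',S([(259,190)],.034))
e('relay S',S([(78,405)],.015));e('spool D',D([(465,445)],.05));e('green D',D([(300,200),(418,216),(395,252),(272,240)],.034))
E
```

```text
enc [[0.465, -0.351], [0.512, -0.371], [0.478, -0.446], [0.436, -0.427]]
[ 0.4725 -0.3987  0.034 ] [0.0505 0.083  0.0463 0.0815]
yaw 67.17810779939457
apron S [[0.41, -0.059], [0.4, -0.136]]
cover S [[0.687, -0.092], [0.674, -0.174], [0.757, -0.191], [0.777, -0.115]]
apron D [[0.414, -0.062], [0.398, -0.145]]
cover D [[0.685, -0.111], [0.669, -0.203], [0.758, -0.188], [0.773, -0.123]]
walltop mouth D [[0.509, -0.08], [0.498, -0.158]]
walls S [[0.533, -0.082], [0.499, -0.159]]
gate bottom S [[0.586, -0.128]]
gate topS [[0.58, -0.123]]
relay S [[0.451, 0.073]]
spool D [[0.565, -0.533]]
green D [[0.539, -0.248], [0.607, -0.285], [0.583, -0.323], [0.512, -0.291]]
```

Request:
arm_command(targets=[{"turn": [0, 0, 5.2], "translation": [0.028, 0.03, 0]}, {"turn": [0, 0, 5.2], "translation": [0.028, 0.03, 0]}, {"turn": [0, 0, 5.2], "translation": [0.028, 0.03, 0]}, {"turn": [0, 0, 5.2], "translation": [0.028, 0.03, 0]}, {"turn": [0, 0, 5.2], "translation": [0.028, 0.03, 0]}, {"turn": [0, 0, 5.2], "translation": [0.028, 0.03, 0]}, {"turn": [0, 0, 5.2], "translation": [0.028, 0.03, 0]}, {"turn": [0, 0, 5.2], "translation": [0.028, 0.03, 0]}, {"turn": [0, 0, 5.2], "translation": [0.028, 0.03, -0.02]}, {"turn": [0, 0, 5.2], "translation": [0.028, 0.03, -0.03]}, {"turn": [0, 0, 0], "translation": [0, 0, 0]}, {"turn": [0, 0, 0], "translation": [0, 0, 0]}])

```text
validation failed for argument at $.ta...
```

```bash
cat >> h.py <<'E'
from scipy.spatial.transform import Rotation as Ro
def wrist(name):
    from workcell import manip, imaging
    s=manip.state(); c=imaging.read_camera('wrist'); cv2.imwrite(f'pics/{name}.png',c['pixels'])
    T=np.eye(4); T[:3,:3]=Ro.from_euler('xyz',s['ee_rot']).as_matrix(); T[:3,3]=s['ee_pos']
    np.savez(name+'.npz',K=c['camera_matrix'],d=np.array(c['dist']),T=T@c['T_tool_cam']); print(s['time_s'],np.round(s['ee_pos'],4),np.degrees(s['ee_rot']))
E
python3 -c "from h import *; wrist('w1')"
```

```text
0.15 [ 0.1931 -0.6982  0.2554] [-1.79900310e+02  5.17717383e-03  1.54624867e+01]
```

View pics/w1.png

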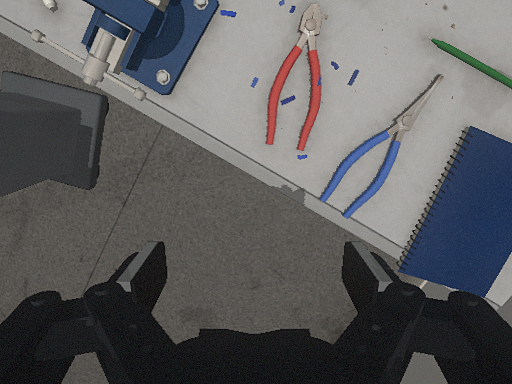

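The move was refused (a field is missing), so this picture only shows the start view: open fingers at the bottom, tools on the bench. I'll resend with the gripper value.

Request:
arm_command(targets=[{"turn": [0, 0, 5.2], "translation": [0.028, 0.03, 0], "gripper": 0.085}, {"turn": [0, 0, 5.2], "translation": [0.028, 0.03, 0], "gripper": 0.085}, {"turn": [0, 0, 5.2], "translation": [0.028, 0.03, 0], "gripper": 0.085}, {"turn": [0, 0, 5.2], "translation": [0.028, 0.03, 0], "gripper": 0.085}, {"turn": [0, 0, 5.2], "translation": [0.028, 0.03, 0], "gripper": 0.085}, {"turn": [0, 0, 5.2], "translation": [0.028, 0.03, 0], "gripper": 0.085}, {"turn": [0, 0, 5.2], "translation": [0.028, 0.03, 0], "gripper": 0.085}, {"turn": [0, 0, 5.2], "translation": [0.028, 0.03, 0], "gripper": 0.085}, {"turn": [0, 0, 5.2], "translation": [0.028, 0.03, -0.02], "gripper": 0.085}, {"turn": [0, 0, 5.2], "translation": [0.028, 0.03, -0.03], "gripper": 0.085}, {"turn": [0, 0, 0], "translation": [0, 0, 0], "gripper": 0.085}, {"turn": [0, 0, 0], "translation": [0, 0, 0], "gripper": 0.085}])

```text
time_s: 1.4
ee_pos: [0.4732, -0.3976, 0.2058]
ee_rot: [-3.139, -0.001, 1.18]
wrist_force: [0.5, -0.9, -0.5]
grip_width: 0.0851
grip_force: 0.0
```

```bash
python3 -c "from h import *; wrist('w2')"
```

```text
1.4 [ 0.4732 -0.3976  0.2058] [-1.79872238e+02 -5.67216053e-02  6.76190369e+01]
```

View pics/w2.png

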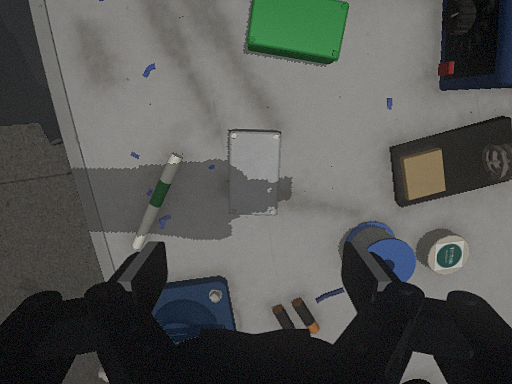

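The grey enclosure is at about (254,172), corners (230,131),(281,131),(279,214),(229,214); pen and vise to its left, spool at (380,250).

Run:
```python
from h import *
np.set_printoptions(precision=4,suppress=True)
q=ray(*cam('w2'),[(230,131),(280.5,131),(279,214.5),(229,214.5)],.034)
print(q,q.mean(0),np.linalg.norm(np.roll(q,-1,0)-q,axis=1))
v=q[0]-q[3]+q[1]-q[2];print(np.degrees(np.arctan2(v[1],v[0])))
print(ray(*cam('w2'),[(391,262)],.05))
```

```text
[[ 0.4702 -0.3439  0.034 ]
 [ 0.5145 -0.3621  0.034 ]
 [ 0.4829 -0.44    0.034 ]
 [ 0.4356 -0.4206  0.034 ]] [ 0.4758 -0.3917  0.034 ] [0.0479 0.084  0.0512 0.0841]
66.80662244181387
[[ 0.5723 -0.5272  0.05  ]]
```

Request:
arm_command(targets=[{"turn": [0, 0, -0.6], "translation": [-0.003, -0.008, -0.043], "gripper": 0.085}, {"turn": [0, 0, 0], "translation": [0, 0, -0.045], "gripper": 0.085}, {"turn": [0, 0, 0], "translation": [0, 0, -0.045], "gripper": 0.085}, {"turn": [0, 0, 0], "translation": [0, 0, -0.025], "gripper": 0.085}, {"turn": [0, 0, 0], "translation": [0, 0, -0.014], "gripper": 0.085}, {"turn": [0, 0, 0], "translation": [0, 0, 0], "gripper": 0.085}, {"turn": [0, 0, 0], "translation": [0, 0, 0], "gripper": 0.03}, {"turn": [0, 0, 0], "translation": [0, 0, 0], "gripper": 0.03}, {"turn": [0, 0, 0], "translation": [0, 0, 0], "gripper": 0.03}, {"turn": [0, 0, 0], "translation": [0, 0, 0], "gripper": 0.03}, {"turn": [0, 0, 0], "translation": [0, 0, 0], "gripper": 0.03}, {"turn": [0, 0, 0], "translation": [0, 0, 0], "gripper": 0.03}], squeeze=35)

```text
time_s: 2.65
ee_pos: [0.4707, -0.4083, 0.0368]
ee_rot: [3.139, 0.001, 1.167]
wrist_force: [-1.2, -0.8, 6.7]
grip_width: 0.0491
grip_force: 37.7
```

Request:
arm_command(targets=[{"turn": [0, 0, 0], "translation": [0, 0, 0.03], "gripper": 0.03}, {"turn": [0, 0, 0], "translation": [0, 0, 0.045], "gripper": 0.03}, {"turn": [0, 0, -7.5], "translation": [-0.001, 0.03, 0.04], "gripper": 0.03}, {"turn": [0, 0, -7.5], "translation": [-0.002, 0.03, 0], "gripper": 0.03}, {"turn": [0, 0, -7.5], "translation": [-0.002, 0.03, 0], "gripper": 0.03}, {"turn": [0, 0, -7.5], "translation": [-0.002, 0.03, 0], "gripper": 0.03}, {"turn": [0, 0, -7.5], "translation": [-0.002, 0.03, 0], "gripper": 0.03}, {"turn": [0, 0, -7.5], "translation": [-0.002, 0.03, 0], "gripper": 0.03}, {"turn": [0, 0, -7.5], "translation": [-0.001, 0.03, 0], "gripper": 0.03}, {"turn": [0, 0, -7.5], "translation": [-0.001, 0.03, 0], "gripper": 0.03}, {"turn": [0, 0, -7.5], "translation": [-0.001, 0.03, 0], "gripper": 0.03}, {"turn": [0, 0, -7.5], "translation": [-0.001, 0.03, 0], "gripper": 0.03}])

```text
time_s: 3.85
ee_pos: [0.4548, -0.1059, 0.1503]
ee_rot: [-3.141, -0.001, -0.147]
wrist_force: [-0.0, 0.1, -0.5]
grip_width: 0.0496
grip_force: 37.1
```

Request:
arm_command(targets=[{"turn": [0, 0, 0], "translation": [0, 0, 0], "gripper": 0.03}, {"turn": [0, 0, 0], "translation": [0, 0, 0], "gripper": 0.03}])

```text
time_s: 4.05
ee_pos: [0.4551, -0.1062, 0.1502]
ee_rot: [-3.141, -0.001, -0.138]
wrist_force: [-0.1, 0.7, -0.4]
grip_width: 0.0495
grip_force: 37.0
```

```bash
python3 -c "from h import *; wrist('w3')
a=cv2.imread('pics/w3.png')[0:330,100:420];cv2.imwrite('pics/w3c.png',cv2.resize(a,None,fx=1.8,fy=1.8,interpolation=cv2.INTER_CUBIC))"
```

```text
4.05 [ 0.4551 -0.1062  0.1502] [-1.79988211e+02 -5.23638337e-02 -7.92707809e+00]
```

View pics/w3c.png

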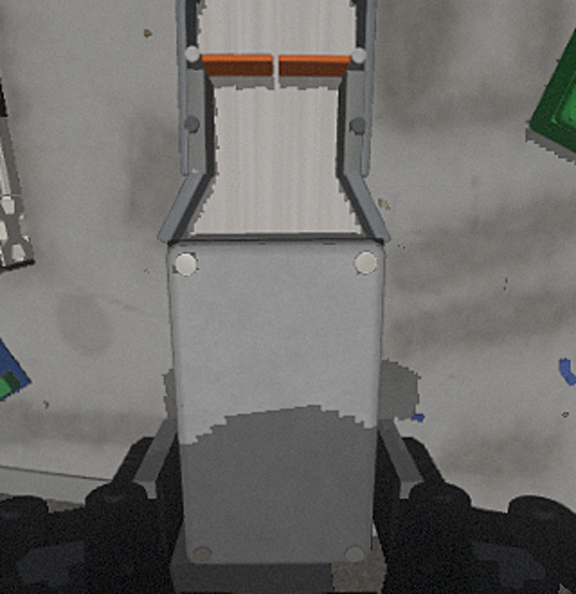

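The wrist view shows the enclosure held straight (front edge at crop row 243), the gate pins at (192,54) and (359,55), guide ends at (163,240) and (383,240).

Run:
```python
from h import *
np.set_printoptions(precision=4,suppress=True)
W=lambda c,z: ray(*cam('w3'),np.array(c)/1.8+[100-.2,-.2],z)[:,:2]
pins=W([(192,54),(359,55)],.037);scr=W([(191,125),(359,125)],.036);gd=W([(163,240),(383,240)],.036)
for n,p in [('pins',pins),('scr',scr),('guide',gd)]:
    w=p[0]-p[1];print(n,p.tolist(),p.mean(0),np.linalg.norm(w),np.degrees(np.arctan2(-w[0],w[1])))
e=W([(170,243),(384,243),(372,562),(187,562)],.1474)
print('enc',e,e.mean(0),np.linalg.norm(np.roll(e,-1,0)-e,axis=1)); v=e[0]-e[3]+e[1]-e[2];print(np.degrees(np.arctan2(v[1],v[0])))
m=pins.mean(0);f=np.array([.406,-.101]);print('axis from side/scene apron',np.degrees(np.arctan2(*(m-f)[::-1])),np.linalg.norm(m-f))
g=scr.mean(0)-pins.mean(0);print(g)
```

```text
pins [[0.5823560321771636, -0.09022276529370413], [0.5729523175185409, -0.15498908176706297]] [ 0.5777 -0.1226] 0.0654454398633554 -8.261302969419676
scr [[0.5563212698488736, -0.08517165160171297], [0.5469536480075173, -0.15232496197961853]] [ 0.5516 -0.1187] 0.06780353555437928 -7.941289534625725
guide [[0.5126563600616229, -0.06533199194618115], [0.49976829109495585, -0.15768263976067112]] [ 0.5062 -0.1115] 0.09324561369547378 -7.944647596170901
enc [[ 0.5173 -0.0911]
 [ 0.5108 -0.1377]
 [ 0.4285 -0.1278]
 [ 0.4353 -0.0794]] [ 0.473 -0.109] [0.0471 0.0829 0.0489 0.0829]
-7.487825981476271
axis from side/scene apron -7.174029933358529 0.17300858844085695
[-0.026   0.0039]
```

Request:
arm_command(targets=[{"turn": [0, 0, -0.3], "translation": [0.014, -0.001, 0], "gripper": 0.03}, {"turn": [0, 0, 0], "translation": [0, 0, -0.04], "gripper": 0.03}, {"turn": [0, 0, 0], "translation": [0, 0, -0.035], "gripper": 0.03}, {"turn": [0, 0, 0], "translation": [0, 0, -0.02], "gripper": 0.03}, {"turn": [0, 0, 0], "translation": [0, 0, -0.006], "gripper": 0.03}, {"turn": [0, 0, 0], "translation": [0, 0, -0.004], "gripper": 0.03}, {"turn": [0, 0, 0], "translation": [0, 0, 0], "gripper": 0.03}, {"turn": [0, 0, 0], "translation": [0, 0, 0], "gripper": 0.03}])

```text
time_s: 4.9
ee_pos: [0.4697, -0.1087, 0.0457]
ee_rot: [3.141, -0.002, -0.148]
wrist_force: [0.2, -0.1, -1.8]
grip_width: 0.0496
grip_force: 37.0
```

Request:
arm_command(targets=[{"turn": [0, 0, 0], "translation": [0, 0.0015, -0.001], "gripper": 0.03}, {"turn": [0, 0, 0], "translation": [0, 0, -0.001], "gripper": 0.03}, {"turn": [0, 0, 0], "translation": [0, 0, 0], "gripper": 0.03}, {"turn": [0, 0, 0], "translation": [0, 0, 0], "gripper": 0.03}])

```text
time_s: 5.3
ee_pos: [0.4689, -0.1067, 0.043]
ee_rot: [-3.142, -0.0, -0.147]
wrist_force: [-0.7, -0.3, -0.4]
grip_width: 0.049
grip_force: 37.0
```

Request:
arm_command(targets=[{"turn": [0, 0, 0], "translation": [0, 0, -0.001], "gripper": 0.03}, {"turn": [0, 0, 0], "translation": [0, 0, -0.0005], "gripper": 0.03}, {"turn": [0, 0, 0], "translation": [0, 0, 0], "gripper": 0.03}, {"turn": [0, 0, 0], "translation": [0, 0, 0], "gripper": 0.03}])

```text
time_s: 5.7
ee_pos: [0.4689, -0.1067, 0.0427]
ee_rot: [-3.141, -0.001, -0.147]
wrist_force: [-2.1, 0.2, 16.3]
grip_width: 0.0495
grip_force: 39.0
```

Request:
arm_command(targets=[{"turn": [0, 0, 0], "translation": [0, 0, 0.001], "gripper": 0.03}, {"turn": [0, 0, 0], "translation": [0.003, -0.0004, 0], "gripper": 0.03}, {"turn": [0, 0, 0], "translation": [0.003, -0.0004, 0], "gripper": 0.03}, {"turn": [0, 0, 0], "translation": [0.003, -0.0004, 0], "gripper": 0.03}, {"turn": [0, 0, 0], "translation": [0.003, -0.0005, 0], "gripper": 0.03}, {"turn": [0, 0, 0], "translation": [0, 0, 0], "gripper": 0.03}, {"turn": [0, 0, 0], "translation": [0, 0, 0], "gripper": 0.03}])

```text
time_s: 6.4
ee_pos: [0.4749, -0.1076, 0.0426]
ee_rot: [-3.14, 0.011, -0.148]
wrist_force: [-8.5, 0.6, 15.1]
grip_width: 0.0491
grip_force: 39.0
```

Request:
arm_command(targets=[{"turn": [0, 0, 0], "translation": [0, 0, 0.001], "gripper": 0.03}, {"turn": [0, 0, 0], "translation": [0, 0, 0], "gripper": 0.075}, {"turn": [0, 0, 0], "translation": [0, 0, 0], "gripper": 0.075}, {"turn": [0, 0, 0], "translation": [0, 0, 0], "gripper": 0.075}, {"turn": [0, 0, 0], "translation": [0, 0, 0], "gripper": 0.075}])

```text
time_s: 6.9
ee_pos: [0.4812, -0.1085, 0.0431]
ee_rot: [3.142, -0.0, -0.147]
wrist_force: [0.2, 0.8, -0.8]
grip_width: 0.0751
grip_force: 0.0
```

Request:
arm_command(targets=[{"turn": [0, 0, 0], "translation": [0, 0, 0.03], "gripper": 0.075}, {"turn": [0, 0, 0], "translation": [0, 0, 0.04], "gripper": 0.075}, {"turn": [0, 0, 0], "translation": [0, 0, 0.035], "gripper": 0.0}, {"turn": [0, 0, 0], "translation": [-0.024, 0.003, 0], "gripper": 0.0}, {"turn": [0, 0, 0], "translation": [-0.024, 0.0035, 0], "gripper": 0.0}, {"turn": [0, 0, 0], "translation": [0, 0, 0], "gripper": 0.0}, {"turn": [0, 0, 0], "translation": [0, 0, 0], "gripper": 0.0}, {"turn": [0, 0, 0], "translation": [0, 0, 0], "gripper": 0.0}])

```text
time_s: 7.7
ee_pos: [0.4342, -0.1022, 0.1483]
ee_rot: [3.141, -0.002, -0.147]
wrist_force: [0.7, 0.5, 0.1]
grip_width: 0.0001
grip_force: 0.0
```

```bash
python3 -c "from h import *; wrist('w4')
a=cv2.imread('pics/w4.png')[0:384,120:390];cv2.imwrite('pics/w4c.png',cv2.resize(a,None,fx=1.5,fy=1.5,interpolation=cv2.INTER_CUBIC))"
```

```text
7.7 [ 0.4342 -0.1022  0.1483] [ 1.79990225e+02 -9.39720528e-02 -8.42616588e+00]
```

View pics/w4c.png

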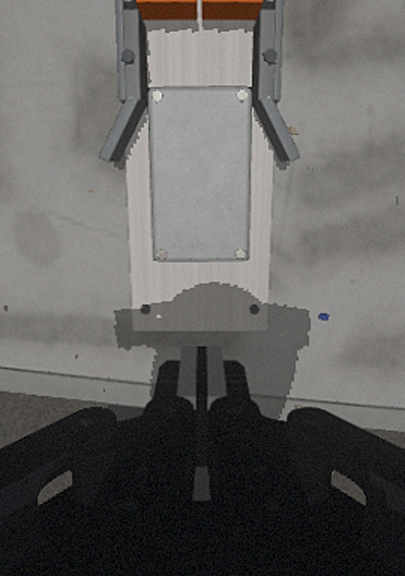

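The enclosure sits straight in the mouth: top corners at crop (150,87),(251,87),(248,261),(154,261); the apron's front edge is at row 331.

Run:
```python
from h import *
np.set_printoptions(precision=4,suppress=True)
W=lambda c,z: ray(*cam('w4'),np.array(c)/1.5+[120-.2,-.2],z)[:,:2]
a=np.radians(-8.2);u=np.array([np.cos(a),np.sin(a)]);n=np.array([-u[1],u[0]]);m=np.array([.5777,-.1226])-.045*u
B=lambda p: np.c_[(p-m)@u,(p-m)@n]
print('enc',B(W([(150,87),(251,87),(248,261),(154,261)],.04)));print('guide',B(W([(101,157),(297,159)],.036)));print('scr',B(W([(128,56),(270,56)],.036)));print('apron',B(W([(132,331),(269,331)],.006)))
print('tcp',B(np.array([[.4342,-.1022]])),m,u)
```

```text
enc [[ 0.0045  0.0232]
 [ 0.0043 -0.0241]
 [-0.0791 -0.0244]
 [-0.0789  0.0238]]
guide [[-0.0271  0.0488]
 [-0.0285 -0.048 ]]
scr [[ 0.0191  0.0336]
 [ 0.0188 -0.0332]]
apron [[-0.1302  0.0425]
 [-0.1306 -0.0421]]
tcp [[-0.0999 -0.0003]] [ 0.5332 -0.1162] [ 0.9898 -0.1426]
```

Request:
arm_command(targets=[{"turn": [0, 0, 0.2], "translation": [0, 0, -0.04], "gripper": 0}, {"turn": [0, 0, 0], "translation": [0, 0, -0.04], "gripper": 0}, {"turn": [0, 0, 0], "translation": [0, 0, -0.02], "gripper": 0}, {"turn": [0, 0, 0], "translation": [0, 0, -0.008], "gripper": 0}, {"turn": [0, 0, 0], "translation": [0, 0, 0], "gripper": 0}, {"turn": [0, 0, 0], "translation": [0, 0, 0], "gripper": 0}])

```text
time_s: 8.35
ee_pos: [0.4335, -0.1022, 0.0407]
ee_rot: [3.141, -0.001, -0.144]
wrist_force: [1.4, -0.4, 0.2]
grip_width: -0.0
grip_force: 0.0
```

Request:
arm_command(targets=[{"turn": [0, 0, 0], "translation": [0.005, -0.0007, 0], "gripper": 0}, {"turn": [0, 0, 0], "translation": [0.005, -0.0007, 0], "gripper": 0}, {"turn": [0, 0, 0], "translation": [0.005, -0.0007, 0], "gripper": 0}, {"turn": [0, 0, 0], "translation": [0.005, -0.0007, 0], "gripper": 0}, {"turn": [0, 0, 0], "translation": [0.005, -0.0007, 0], "gripper": 0}, {"turn": [0, 0, 0], "translation": [0.005, -0.0008, 0], "gripper": 0}, {"turn": [0, 0, 0], "translation": [0, 0, 0], "gripper": 0}, {"turn": [0, 0, 0], "translation": [0, 0, 0], "gripper": 0}])

```text
time_s: 9.15
ee_pos: [0.4634, -0.1064, 0.0403]
ee_rot: [3.141, -0.001, -0.144]
wrist_force: [0.1, -0.3, -0.4]
grip_width: 0.0002
grip_force: 0.0
```

Request:
arm_command(targets=[{"turn": [0, 0, 0], "translation": [0.005, -0.0007, 0], "gripper": 0}, {"turn": [0, 0, 0], "translation": [0.005, -0.0007, 0], "gripper": 0}, {"turn": [0, 0, 0], "translation": [0.005, -0.0007, 0], "gripper": 0}, {"turn": [0, 0, 0], "translation": [0.005, -0.0007, 0], "gripper": 0}, {"turn": [0, 0, 0], "translation": [0.005, -0.0007, 0], "gripper": 0}, {"turn": [0, 0, 0], "translation": [0.005, -0.0007, 0], "gripper": 0}, {"turn": [0, 0, 0], "translation": [0.005, -0.0008, 0], "gripper": 0}, {"turn": [0, 0, 0], "translation": [0.005, -0.0007, 0], "gripper": 0}, {"turn": [0, 0, 0], "translation": [0.005, -0.0007, 0], "gripper": 0}])

```text
time_s: 10.05
ee_pos: [0.5085, -0.1128, 0.0402]
ee_rot: [3.141, -0.001, -0.144]
wrist_force: [-1.3, -0.0, -0.5]
grip_width: 0.0
grip_force: 0.6
```

Request:
arm_command(targets=[{"turn": [0, 0, 0], "translation": [0.005, -0.0007, 0], "gripper": 0}, {"turn": [0, 0, 0], "translation": [0.005, -0.0007, 0], "gripper": 0}, {"turn": [0, 0, 0], "translation": [0.005, -0.0007, 0], "gripper": 0}, {"turn": [0, 0, 0], "translation": [0, 0, 0], "gripper": 0}])

```text
time_s: 10.45
ee_pos: [0.5247, -0.115, 0.0404]
ee_rot: [3.141, -0.003, -0.144]
wrist_force: [-0.1, 0.2, 0.7]
grip_width: -0.0004
grip_force: 0.0
```

Request:
arm_command(targets=[{"turn": [0, 0, 0], "translation": [0.005, -0.0007, 0], "gripper": 0}, {"turn": [0, 0, 0], "translation": [0.005, -0.0007, 0], "gripper": 0}, {"turn": [0, 0, 0], "translation": [0.005, -0.0007, 0], "gripper": 0}, {"turn": [0, 0, 0], "translation": [0.005, -0.0007, 0], "gripper": 0}, {"turn": [0, 0, 0], "translation": [0.005, -0.0007, 0], "gripper": 0}, {"turn": [0, 0, 0], "translation": [0.005, -0.0007, 0], "gripper": 0}, {"turn": [0, 0, 0], "translation": [0.005, -0.0008, 0], "gripper": 0}, {"turn": [0, 0, 0], "translation": [0.005, -0.0007, 0], "gripper": 0}, {"turn": [0, 0, 0], "translation": [0.005, -0.0007, 0], "gripper": 0}, {"turn": [0, 0, 0], "translation": [0.005, -0.0007, 0], "gripper": 0}, {"turn": [0, 0, 0], "translation": [0.005, -0.0007, 0], "gripper": 0}, {"turn": [0, 0, 0], "translation": [0.005, -0.0007, 0], "gripper": 0}])

```text
time_s: 11.65
ee_pos: [0.5831, -0.1233, 0.0403]
ee_rot: [3.142, 0.0, -0.144]
wrist_force: [-2.2, 0.0, 0.7]
grip_width: 0.0
grip_force: 1.1
```

Request:
arm_command(targets=[{"turn": [0, 0, 0], "translation": [0.004, -0.0006, 0], "gripper": 0}, {"turn": [0, 0, 0], "translation": [0.004, -0.0006, 0], "gripper": 0}, {"turn": [0, 0, 0], "translation": [0.002, -0.0003, 0], "gripper": 0}, {"turn": [0, 0, 0], "translation": [0, 0, 0], "gripper": 0}, {"turn": [0, 0, 0], "translation": [0, 0, 0], "gripper": 0}])

```text
time_s: 12.15
ee_pos: [0.5936, -0.1249, 0.0404]
ee_rot: [3.141, -0.002, -0.144]
wrist_force: [0.5, -0.7, -0.1]
grip_width: -0.0003
grip_force: 0.0
```

Request:
arm_command(targets=[{"turn": [0, 0, 0], "translation": [0.003, -0.0004, 0], "gripper": 0}, {"turn": [0, 0, 0], "translation": [0.003, -0.0004, 0], "gripper": 0}, {"turn": [0, 0, 0], "translation": [0, 0, 0], "gripper": 0}])

```text
time_s: 12.45
ee_pos: [0.5994, -0.1256, 0.0403]
ee_rot: [3.141, -0.001, -0.144]
wrist_force: [-0.5, -0.1, -0.1]
grip_width: 0.0002
grip_force: 0.4
```

Request:
arm_command(targets=[{"turn": [0, 0, 0], "translation": [0.0015, -0.0002, 0], "gripper": 0}, {"turn": [0, 0, 0], "translation": [0.0015, -0.0002, 0], "gripper": 0}])

```text
time_s: 12.65
ee_pos: [0.6015, -0.126, 0.0402]
ee_rot: [-3.142, 0.001, -0.144]
wrist_force: [-1.1, -0.6, 0.5]
grip_width: 0.0002
grip_force: 0.8
```

Request:
arm_command(targets=[{"turn": [0, 0, 0], "translation": [0.001, -0.0002, 0], "gripper": 0}, {"turn": [0, 0, 0], "translation": [0.0015, -0.0002, 0], "gripper": 0}])

```text
time_s: 12.85
ee_pos: [0.6042, -0.1264, 0.0402]
ee_rot: [-3.142, 0.0, -0.144]
wrist_force: [-0.9, 0.8, -0.4]
grip_width: -0.0002
grip_force: 0.7
```

Request:
arm_command(targets=[{"turn": [0, 0, 0], "translation": [0.001, -0.0002, 0], "gripper": 0}, {"turn": [0, 0, 0], "translation": [0.0015, -0.0002, 0], "gripper": 0}])

```text
time_s: 13.05
ee_pos: [0.6067, -0.1268, 0.0402]
ee_rot: [-3.142, 0.0, -0.144]
wrist_force: [-1.7, -0.2, 0.3]
grip_width: -0.0001
grip_force: 0.7
```

Request:
arm_command(targets=[{"turn": [0, 0, 0], "translation": [0.0015, -0.0002, 0], "gripper": 0}, {"turn": [0, 0, 0], "translation": [0.0015, -0.0002, 0], "gripper": 0}])

```text
time_s: 13.25
ee_pos: [0.6103, -0.1272, 0.0403]
ee_rot: [3.142, -0.001, -0.144]
wrist_force: [0.2, -0.6, -0.7]
grip_width: -0.0004
grip_force: 0.2
```

Request:
arm_command(targets=[{"turn": [0, 0, 0], "translation": [0.0015, -0.0002, 0], "gripper": 0}, {"turn": [0, 0, 0], "translation": [0.0015, -0.0002, 0], "gripper": 0}])

```text
time_s: 13.45
ee_pos: [0.6131, -0.1276, 0.0404]
ee_rot: [3.142, -0.0, -0.144]
wrist_force: [-0.5, 0.1, 1.0]
grip_width: 0.0001
grip_force: 0.5
```

Request:
arm_command(targets=[{"turn": [0, 0, 0], "translation": [0.0015, -0.0002, 0], "gripper": 0}, {"turn": [0, 0, 0], "translation": [0.0015, -0.0002, 0], "gripper": 0}])

```text
time_s: 13.65
ee_pos: [0.6158, -0.128, 0.0403]
ee_rot: [-3.142, 0.0, -0.144]
wrist_force: [-0.9, 0.1, 0.5]
grip_width: -0.0002
grip_force: 0.5
```

Request:
arm_command(targets=[{"turn": [0, 0, 0], "translation": [0.0015, -0.0002, 0], "gripper": 0}, {"turn": [0, 0, 0], "translation": [0.0015, -0.0002, 0], "gripper": 0}])

```text
time_s: 13.85
ee_pos: [0.6188, -0.1284, 0.0403]
ee_rot: [-3.142, 0.0, -0.144]
wrist_force: [-0.2, 0.6, 1.8]
grip_width: 0.0005
grip_force: 0.5
```

Request:
arm_command(targets=[{"turn": [0, 0, 0], "translation": [0.0015, -0.0002, 0], "gripper": 0}, {"turn": [0, 0, 0], "translation": [0.0015, -0.0002, 0], "gripper": 0}])

```text
time_s: 14.05
ee_pos: [0.6219, -0.1288, 0.0403]
ee_rot: [-3.142, 0.0, -0.144]
wrist_force: [-0.4, -0.3, 0.6]
grip_width: -0.0006
grip_force: 0.5
```

Request:
arm_command(targets=[{"turn": [0, 0, 0], "translation": [0.0015, -0.0002, 0], "gripper": 0}, {"turn": [0, 0, 0], "translation": [0.0015, -0.0002, 0], "gripper": 0}])

```text
time_s: 14.25
ee_pos: [0.6249, -0.1292, 0.0403]
ee_rot: [-3.142, 0.0, -0.144]
wrist_force: [-0.8, -0.3, 1.1]
grip_width: -0.0004
grip_force: 0.6
```

Request:
arm_command(targets=[{"turn": [0, 0, 0], "translation": [0.0015, -0.0002, 0], "gripper": 0}, {"turn": [0, 0, 0], "translation": [0.0015, -0.0002, 0], "gripper": 0}])

```text
time_s: 14.45
ee_pos: [0.6279, -0.1296, 0.0403]
ee_rot: [-3.142, 0.0, -0.144]
wrist_force: [-0.8, 0.1, 0.7]
grip_width: -0.0001
grip_force: 0.6
```

Request:
arm_command(targets=[{"turn": [0, 0, 0], "translation": [0.0015, -0.0002, 0], "gripper": 0}, {"turn": [0, 0, 0], "translation": [0.0015, -0.0002, 0], "gripper": 0}])

```text
time_s: 14.65
ee_pos: [0.6303, -0.1298, 0.0402]
ee_rot: [-3.141, 0.001, -0.144]
wrist_force: [-3.2, 0.4, 2.6]
grip_width: 0.0
grip_force: 1.8
```

Request:
arm_command(targets=[{"turn": [0, 0, 0], "translation": [0.0015, -0.0002, 0], "gripper": 0}, {"turn": [0, 0, 0], "translation": [0, 0, 0], "gripper": 0}])

```text
time_s: 14.85
ee_pos: [0.6304, -0.1299, 0.04]
ee_rot: [-3.141, 0.004, -0.144]
wrist_force: [-5.5, 1.1, 4.0]
grip_width: 0.0003
grip_force: 2.6
```

Request:
arm_command(targets=[{"turn": [0, 0, 0], "translation": [0.0015, -0.0002, 0], "gripper": 0}, {"turn": [0, 0, 0], "translation": [0.001, -0.0002, 0], "gripper": 0}, {"turn": [0, 0, 0], "translation": [0, 0, 0], "gripper": 0}])

```text
time_s: 15.15
ee_pos: [0.6304, -0.1299, 0.0397]
ee_rot: [-3.141, 0.009, -0.144]
wrist_force: [-9.1, 1.7, 6.7]
grip_width: -0.0001
grip_force: 4.3
```

Request:
arm_command(targets=[{"turn": [0, 0, 0], "translation": [0, 0, 0.0005], "gripper": 0}, {"turn": [0, 0, 0], "translation": [0, 0, 0.0005], "gripper": 0}, {"turn": [0, 0, 0], "translation": [0, 0, 0], "gripper": 0}])

```text
time_s: 15.45
ee_pos: [0.631, -0.1298, 0.0401]
ee_rot: [-3.141, 0.008, -0.144]
wrist_force: [-4.9, 2.1, 0.1]
grip_width: -0.0
grip_force: 3.1
```

Request:
arm_command(targets=[{"turn": [0, 0, 0], "translation": [0.001, -0.0001, 0.0002], "gripper": 0}, {"turn": [0, 0, 0], "translation": [0.001, -0.0001, 0.0002], "gripper": 0}, {"turn": [0, 0, 0], "translation": [0, 0, 0], "gripper": 0}])

```text
time_s: 15.75
ee_pos: [0.6331, -0.1301, 0.0403]
ee_rot: [-3.141, 0.008, -0.144]
wrist_force: [-5.9, 2.1, 0.4]
grip_width: 0.0002
grip_force: 3.0
```

Request:
arm_command(targets=[{"turn": [0, 0, 0], "translation": [0.001, -0.0001, 0.0001], "gripper": 0}, {"turn": [0, 0, 0], "translation": [0.001, -0.0002, 0.0001], "gripper": 0}, {"turn": [0, 0, 0], "translation": [0.0012, -0.0002, 0.0001], "gripper": 0}, {"turn": [0, 0, 0], "translation": [0, 0, 0], "gripper": 0}, {"turn": [0, 0, 0], "translation": [0, 0, 0], "gripper": 0}])

```text
time_s: 16.25
ee_pos: [0.6363, -0.1306, 0.0405]
ee_rot: [-3.141, 0.008, -0.144]
wrist_force: [-5.2, 1.2, -0.5]
grip_width: -0.0004
grip_force: 2.9
```

Request:
arm_command(targets=[{"turn": [0, 0, 0], "translation": [-0.004, 0.0006, 0], "gripper": 0}, {"turn": [0, 0, 0], "translation": [-0.005, 0.0007, 0], "gripper": 0}, {"turn": [0, 0, 0], "translation": [0, 0, 0], "gripper": 0}, {"turn": [0, 0, 0], "translation": [0, 0, 0.02], "gripper": 0}, {"turn": [0, 0, 0], "translation": [0, 0, 0.035], "gripper": 0}, {"turn": [0, 0, 0], "translation": [0, 0, 0.035], "gripper": 0}, {"turn": [0, 0, 0], "translation": [-0.035, 0.005, 0.03], "gripper": 0}, {"turn": [0, 0, 0], "translation": [-0.045, 0.0065, 0.02], "gripper": 0}, {"turn": [0, 0, 0], "translation": [-0.03, 0.0045, 0], "gripper": 0}, {"turn": [0, 0, 0], "translation": [0, 0, 0], "gripper": 0}, {"turn": [0, 0, 0], "translation": [0, 0, 0], "gripper": 0}])

```text
time_s: 17.35
ee_pos: [0.5218, -0.1141, 0.1828]
ee_rot: [-3.141, -0.003, -0.144]
wrist_force: [0.4, -0.2, 0.8]
grip_width: 0.0003
grip_force: 0.0
```

```bash
python3 -c "from h import *; wrist('w5')
a=cv2.imread('pics/w5.png')[0:300,130:390];cv2.imwrite('pics/w5c.png',cv2.resize(a,None,fx=2,fy=2,interpolation=cv2.INTER_CUBIC))"
```

```text
17.35 [ 0.5218 -0.1141  0.1828] [-1.79993166e+02 -1.74187484e-01 -8.24400219e+00]
```

View pics/w5c.png

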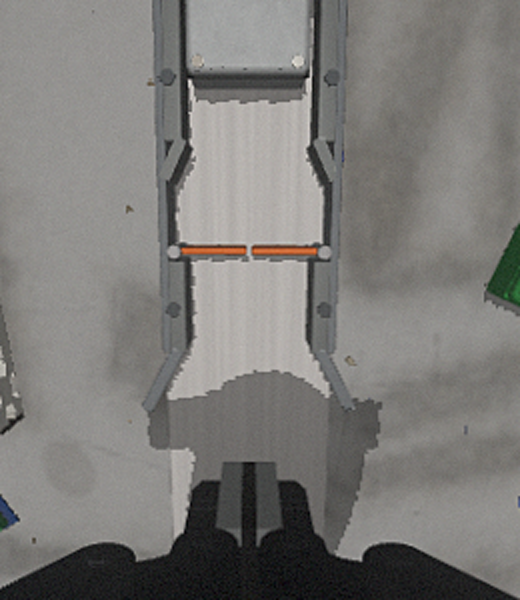

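The gate leaves are shut (crop row 251, columns 180–320). The enclosure sits straight beyond them, with its rear edge at row 70, and the gripper is clear.

Run:
```python
from workcell import manip
print(manip.finish_job())
```

```text
the job is handed in; nothing more can be done
None
```

I pushed the enclosure through the gate and under the cover, and by the arm's readings it moved the contact block back about 6 mm (block not seen). Both gate leaves shut behind it, the gripper is clear, I kept clear of the spool and relay board, and the job was handed in at about 17 s.

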